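Ratchet the clamping lever of a pouch-cell compression fixture up to its test load

ROBOT

A 7-joint arm with a two-finger parallel gripper is mounted at the origin on the work surface. World frame = base frame: x ahead of the robot, y to its left, z up, the work surface at z = 0. Lengths are in m, angles in rad, forces in N, time in s.
With the tool pointing down it reaches from about 0.425 to 0.875 m from the base axis. Payload 4.7 kg.
Tool frame: the origin (TCP) lies at the very end of the fingers, on their centre line; the grasp point (between the pads) lies 19 mm behind it (ctrl.pinch_z is the distance from the TCP to the grasp point, in m); z points along the fingers, y is the line along which they close (so a half turn about z gives the same grasp; the last joint's range is limited). The gripper opens to 85 mm and grips with 20 to 120 N. Pads are 22 mm wide; open, the fingers measure 114 mm over their backs; the gripper's body (76 mm by 85 mm) begins 54 mm behind the grasp point. The pads swing forward as they close: fully open they stand 13 mm farther back than shut.
Start: joints at [-1.155, 0.321, -0.07, 1.45, 0.023, 1.371, -0.057], TCP at [0.254, 0.598, 0.231] pointing down, gripper open.
Joint ranges: [-2.86, 2.86], [-0.3, 2.09], [-1.38, 1.24], [0.06, 2.45], [-1.56, 4.7], [0.09, 2.05], [-2.69, 2.69]. Speed limits (rad/s): [2.57, 2.57, 3.14, 3.14, 3.14, 3.14, 3.14].

INTERFACE

Orientations are given as a unit quaternion [x, y, z, w].
In Python, from station import ctrl gives the robot as it stands.
- The arm moves only by the shell command python3 -m crank 'ROWS' [FORCE]. ROWS is JSON, a list that holds one entry, the list of rows, each a list of 5 numbers: the opening, from 0 (shut) to 1 (fully open), then the shift along the tool's x, y, z in m, then the turn about the tool's z in degrees. In form: [[[jaw, dx, dy, dz, twist], ...]]. A call has 1 to 12 rows; each row is the pose to reach, as a shift and turn from the pose commanded when the call began, along the tool's axes at that moment; what a row does not reach only later rows make up. A row lasts 1/12 s, in which the tool goes at most 41.7 mm and 7.16 degrees, less where a joint would pass 70% of its speed; a pose out of reach is approached as far as the arm can. A call with a gripper value outside its range is refused whole. The fingers move at their own pace and stop on an object; FORCE is the grip in N (left out, the last holds). Time passes only in rows, so rows that repeat a pose let the fingers close. It gives the time, the measured TCP pose, the force, the opening and the grip force at its end, in the units of the state.
- ctrl.get_state(): the state, without advancing time (a new reading comes with each control period).
- ctrl.capture(name): name is "side" or "top" or "wrist"; returns a dict with "pixels" (420x560x3 uint8, blue, green, red), "vertical_fov" (degrees; the focal length in pixels is half the picture's height over the tangent of half this angle, whatever the lens; pixels are square), "cx", "cy" (the principal point, pixels), "rvec" (rotation vector, rad) and "tvec" (3), from world to camera coordinates, as OpenCV has them; the wrist camera has in their place "tool_from_camera" (4x4, takes a point from camera to tool coordinates, whose origin is the TCP and whose axes are the flange's). Camera axes: x right, y down, z forward; pixel columns grow to the right and rows downward; lengths in m; the calibration is good to about 2 mm. The wrist camera is an equidistant fisheye: a pixel r from the principal point sees the ray r / f radians off the axis. A picture is of the moment at which its call begins: read the wrist's pose just before it. There is no depth.
- ctrl.job_done(): hands the job in; it is judged then, once.
The state is a dict: "clock": time; "q": joint angles; "qd": joint speeds; "effort": joint torques, N m; "eef_pos": TCP position; "eef_rot": TCP orientation; "ft_force": force on the tool from outside, world axes, zero at the start; "moment": the same for the moment, N m; "opening": finger opening in m; "grasp_force": force on a finger pad.
Only numpy, scipy, OpenCV 4.12 (cv2) and the standard library are available. Lean on these libraries where they do the work, as an engineer would, in place of code of your own. Each camera call takes 0.05 s, during which the arm holds its last target. There are 200 camera calls.

TASK

Bring the pouch cell in the compression fixture up to its test load: tighten the spindle clockwise with the orange clamping lever until the gauge needle stands in the green band, never into the red. The two front guide columns leave the lever less than a quarter turn, so each time it comes up against a column lift it off its serrations, swing it back, let it drop in again and carry on. Leave the lever fully down on its serrations and let go, and do not disturb the things lying around the fixture.

Things in the scene. Friction and masses are not known exactly. Their poses are not given: they have to be found in the camera images.
- fixture: Pouch-cell compression fixture, bolted down: base plate 150 x 190 mm, blue upper plate 112 x 148 mm with its top 86 mm above the bench. Origin: centre of the underside, on the bench; z up; the lever is on its -x side. Four steel guide columns, 12 mm thick, at x = +-38, y = +-54 mm, reach 154 mm above the bench.
- hub_axis (a point): Point on the vertical spindle axis at the height of the lever's arm when the lever is down (134 mm above the bench). Axes as those of the fixture.
- lever_grip (a point): Middle of the orange lever's arm, 98 mm out from the spindle axis, where it can be pinched from above (134 mm above the bench when down). The lever ends 124 mm from the axis; its level outer arm runs from 42 to 118 mm out, 14 mm wide, 16 mm high. The point's x axis points to the spindle axis, z up.
- lever (a joint): Direction of the lever in the fixture, rad: 0 = pointing to the fixture's -x, growing as it turns clockwise seen from above (towards the fixture's +y); the front columns stop it at -0.75 and +0.75.
- lever_lift (a joint): Lift of the lever, m: 0 = fully down, 0.012 = top stop. Below 0.004 its serrations lock it to the spindle both ways; above 0.006 it swings freely and the spindle stays. Spring 9 N down (10.8 N at the top) plus weight 1.8 N. 20 serrations, 0.31 rad apart, play 0.02 rad: lowered ridge on ridge it stays up to 6 mm high until let go or turned on a little.
- screw (a joint): Turn of the spindle, rad: grows as it is tightened (clockwise from above). It starts between 0.05 and 0.35, stays where it is left, and takes 0.6 to 0.9 N m to tighten (about 6 to 9 N at the grip). Turning the lever back while it is down loosens it again.
- needle (a joint): Gauge needle, rad: always 1.2 x the spindle's turn, at once. 0 = rest at the lower left of the dial, growing clockwise as seen by a reader beyond the fixture (+x side) who faces the dial. Green band from 2.52 to 3.12, red from 3.42.
- jar: Glass jar with a blue cap, 64 mm thick, 95 mm tall; origin at the centre of its underside. Leave it alone.
- glove_box: White and blue cardboard box of gloves, 120 x 220 x 70 mm; origin at the centre of its underside. Leave it alone.
- spare_cell: Silver pouch cell with two tabs, 50 x 139 x 7 mm, lying flat; origin at the underside, centre of the pouch. Leave it alone.
- caliper: Steel caliper with a black display, 220 mm long, 14 mm high, lying flat on the robot's side of the fixture; origin on the bench in the middle of its beam, beam along its y. Leave it alone.
- gauge_face (a point): Centre of the load gauge's round white dial (80 mm across), beyond the fixture's +x edge, facing up, tilted 35 degrees away from the fixture; its rim reaches 131 mm above the bench. Fixed.

How it is judged:
At the end, for the whole second after the job is handed in: The needle rests in the green band (2.52 to 3.12 rad, 0.04 allowed either side), the spindle is still, and the lever is fully down on its serrations (within 2 mm) (value of joint needle between 2.48 and 3.16 rad and value of joint lever_lift below 0.002 m and velocity of joint screw between -0.03 and 0.03 rad/s); the robot touches nothing.
It fails at once if the needle goes into the red (above 3.42 rad) (value of joint needle above 3.42 rad).
It fails at once if a bystander is moved by more than 30 mm (distance of any of jar, glove_box, spare_cell, caliper from where it was at the start of the episode above 0.03 m).
It also fails if it takes over 64 s, if anything falls off the work surface, if the arm or the gripper's body presses on something with over 40 N, if the wrist force passes 120 N, or if a joint passes its speed limit or range.

## Working session

There is one attempt and no reset: what is moved stays moved. The work goes in short steps, Python scripts to look and compute and a shell command to move; the robot and the scene stay as the last step left them, time stands still between calls to the robot, and variables do not carry over. Pictures are saved under pics/ and viewed, at most 10 in all, crops included, and the job is handed in when it is done.

```bash
mkdir -p pics; ls; python3 - <<'E'
from station import ctrl
import cv2,json
s=ctrl.get_state();print(s)
import pickle
for n in("top","side"):
    c=ctrl.capture(n);cv2.imwrite(f"pics/{n}0.png",c["pixels"]);pickle.dump(c,open(f"{n}0.pkl","wb"));print({k:v for k,v in c.items() if k!="pixels"})
E
```

```text
pics
{'clock': 0.0, 'q': array([-1.1548944 ,  0.32183127, -0.0700942 ,  1.45168258,  0.02261689,
        1.37078686, -0.05690118]), 'qd': array([ 0.00066659, -0.00145923,  0.00107684, -0.00026775,  0.00034084,
       -0.00185654,  0.00053189]), 'effort': array([-2.87829357e-05, -4.93574953e+01, -3.82620078e-01, -3.14325643e+01,
        1.29033183e-02,  1.13617562e-02,  1.12471108e-05]), 'eef_pos': array([0.25403524, 0.59771824, 0.2302144 ]), 'eef_rot': array([ 1.99531626e-01,  9.79890916e-01, -9.50630257e-04, -1.36559251e-04]), 'ft_force': array([0.45375917, 0.83835019, 0.78626448]), 'moment': array([0.02148118, 0.0356065 , 0.06382991]), 'grasp_force': 0.0, 'opening': 0.08530997283698588}
{'vertical_fov': 48.98663905187724, 'cx': 274.35337831969485, 'cy': 208.89331191105768, 'rvec': array([ 2.21045277, -2.20087264,  0.09402575]), 'tvec': array([0.01428133, 0.58306357, 1.14692485])}
{'vertical_fov': 43.425212874402774, 'cx': 281.7305818720258, 'cy': 209.18048941518137, 'rvec': array([ 2.12510157, -0.42446294,  0.22033168]), 'tvec': array([-0.52896661,  0.24633565,  1.10792898])}
```

View pics/top0.png

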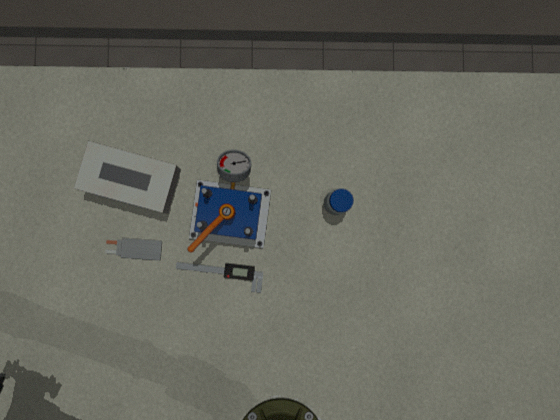

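View pics/side0.png

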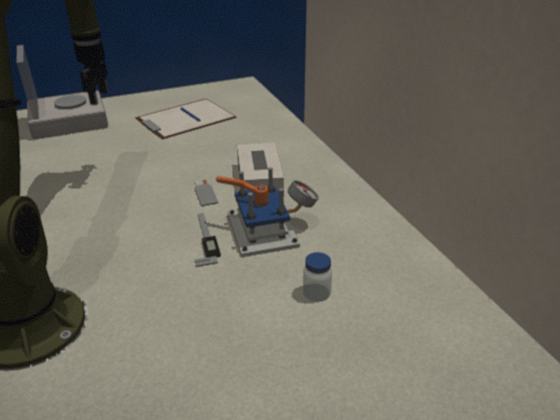

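The top view has the lever (orange, hub ~(227,211), tip ~(190,249)) pointing down-left, i.e. already near the +0.75 stop. The needle is near rest. Next I'll measure the hub, lever direction and fixture yaw.

```bash
cat > h.py <<'E'
import numpy as np,cv2,pickle
def cam(c):
    h,w=c["pixels"].shape[:2];f=h/2/np.tan(np.radians(c["vertical_fov"])/2)
    R=cv2.Rodrigues(c["rvec"])[0];return np.array([[f,0,c["cx"]],[0,f,c["cy"]],[0,0,1]]),R,c["tvec"]
def onplane(c,uv,z):
    K,R,t=cam(c);uv=np.atleast_2d(uv);o=-R.T@t
    d=(R.T@np.linalg.inv(K)@np.c_[uv,np.ones(len(uv))].T).T
    return o+d*((z-o[2])/d[:,2:3])
def omask(p):
    h=cv2.cvtColor(p,cv2.COLOR_BGR2HSV);return cv2.inRange(h,(3,150,90),(18,255,255))
def bmask(p):
    h=cv2.cvtColor(p,cv2.COLOR_BGR2HSV);return cv2.inRange(h,(100,130,40),(125,255,255))
def big(m):
    n,l,s,c=cv2.connectedComponentsWithStats(m);i=1+np.argmax(s[1:,4]);return (l==i)
E
python3 - <<'E'
from h import *
c=pickle.load(open("top0.pkl","rb"));p=c["pixels"]
o=np.zeros((420,560),np.uint8);o[170:280,150:290]=omask(p)[170:280,150:290]
v,u=np.nonzero(big(o));P=onplane(c,np.c_[u,v],.138)[:,:2];print(len(u))
m=P.mean(0);w,V=np.linalg.eigh(np.cov(P.T));d=V[:,1];d=d*np.sign(-d[0]);t=(P-m)@d
print("lever dir",d,"ends",m+d*t.min(),m+d*t.max(),"len",np.ptp(t))
tip=m+d*t.max()
b=np.zeros_like(o);b[170:280,180:290]=(bmask(p)|omask(p))[170:280,180:290]
b=cv2.morphologyEx(b,cv2.MORPH_OPEN,np.ones((13,13)));b=big(b)
v,u=np.nonzero(b);Q=onplane(c,np.c_[u,v],.086)[:,:2].astype(np.float32)*1000
print("plate",cv2.minAreaRect(Q))
big_=cv2.resize(p[140:290,170:290],None,fx=4,fy=4,interpolation=cv2.INTER_CUBIC);cv2.imwrite("pics/z.png",big_)
E
```

```text
369
lever dir [-0.72947841  0.68400383] ends [0.58229032 0.11814102] [0.48197946 0.21219865] len 0.13751038518279657
plate ((571.186767578125, 129.53646850585938), (109.02584838867188, 139.36984252929688), 0.32647737860679626)
```

View pics/z.png

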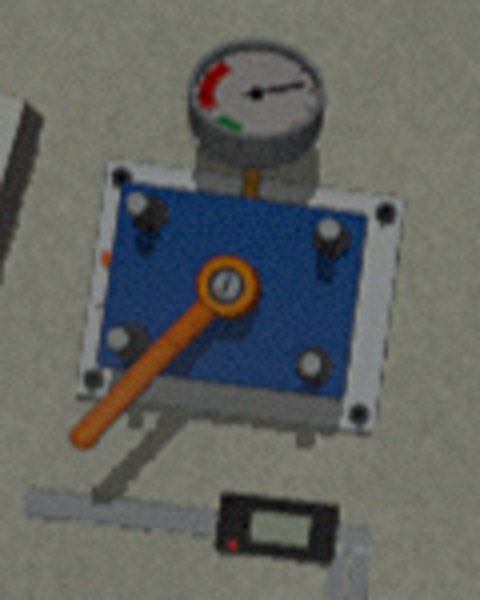

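```bash
python3 - <<'E'
from h import *
c=pickle.load(open("top0.pkl","rb"))
k=onplane(c,np.array([[135,205],[328,230],[312,362],[125,338]])/4+[170-.375,140-.375],.154)[:,:2]
print(k, "hub",k.mean(0))
ydir=(k[0]-k[1]+k[3]-k[2]);yaw=np.arctan2(-ydir[0],ydir[1]);print("yaw",yaw)
tip=onplane(c,np.array([[82,438]])/4+[170,140],.138)[0,:2];h=k.mean(0)
d=tip-h;print(np.linalg.norm(d),d)
d/=np.linalg.norm(d);
a=np.arctan2(d[1],-d[0]);print("world lever ang",a,"lever joint",a+yaw)
g=h+.1*d;print("grip",g)
from station import ctrl
s=ctrl.get_state();from scipy.spatial.transform import Rotation as Ro
R=Ro.from_quat(s["eef_rot"]).as_matrix();print(R)
print("tool xang",np.arctan2(R[1,0],-R[0,0]))
print("shift",R.T@(np.r_[g,.23]-s["eef_pos"]))
E
```

```text
[[0.61435247 0.17844402]
 [0.60105846 0.07132017]
 [0.52766176 0.07970728]
 [0.54051664 0.18303988]] hub [0.57089733 0.12812784]
yaw -0.12361492054150486
0.11767996067713693 [-0.08685151  0.07940647]
world lever ang 0.7406480232693621 lever joint 0.6170331027278573
grip [0.49709418 0.19560447]
[[-9.20347836e-01  3.91100338e-01 -6.22159474e-04]
 [ 3.91100827e-01  9.20346397e-01 -1.62851203e-03]
 [-6.43093740e-05 -1.74212461e-03 -9.99998480e-01]]
tool xang 0.4018273890455474
shift [-0.38094188 -0.27506596  0.000835  ]
```

```bash
python3 -m crank '[[[1,-0.03,-0.02,0,5],[1,-0.06,-0.045,0,10],[1,-0.095,-0.07,0,15],[1,-0.13,-0.095,0,20],[1,-0.165,-0.12,0,20],[1,-0.2,-0.145,0,20],[1,-0.235,-0.17,0,20],[1,-0.27,-0.195,0,20],[1,-0.305,-0.22,0,20],[1,-0.34,-0.245,0,20],[1,-0.365,-0.265,0,20],[1,-0.381,-0.275,0,20]]]' 60
python3 -m crank '[[[1,0,0,0,0],[1,0,0,0,0],[1,0,0,0,0]]]'
python3 - <<'E'
from station import ctrl
from h import *
s=ctrl.get_state();c=ctrl.capture("wrist");pickle.dump((s,c),open("w0.pkl","wb"));cv2.imwrite("pics/w0.png",c["pixels"]);print(s["eef_pos"],s["eef_rot"],c["tool_from_camera"],c["vertical_fov"],c["cx"],c["cy"])
E
```

```text
clock: 1.1
eef_pos: [0.4996, 0.1895, 0.2313]
eef_rot: [0.37, 0.929, -0.001, 0.001]
ft_force: [0.8, -0.0, 0.9]
opening: 0.0854
grasp_force: 0.0
clock: 1.35
eef_pos: [0.4966, 0.1972, 0.2309]
eef_rot: [0.366, 0.931, 0.0, -0.001]
ft_force: [0.1, 0.6, -0.5]
opening: 0.0853
grasp_force: 0.0
[0.49658653 0.19723614 0.23094197] [ 3.66070205e-01  9.30587073e-01  3.78987392e-06 -5.51382089e-04] [[ 2.17378902e-03 -9.51994420e-01 -3.06107659e-01  7.81512918e-02]
 [ 9.99997585e-01  2.16856909e-03  3.57123018e-04 -2.34353075e-04]
 [ 3.23836489e-04 -3.06107696e-01  9.51996835e-01 -1.43100666e-01]
 [ 0.00000000e+00  0.00000000e+00  0.00000000e+00  1.00000000e+00]] 65.70646984690485 279.75236933714507 213.7549607489361
```

View pics/w0.png

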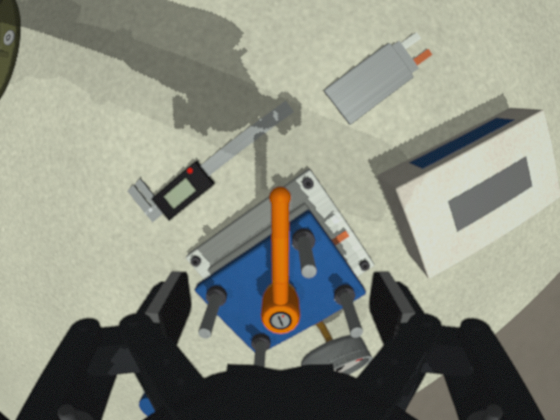

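The wrist view has the lever running vertically at column ~281, tip at (280,190) and hub at (281,320), so the jaw is well aligned. I'll compute the remaining offset.

```bash
cat >> h.py <<'E'
from scipy.spatial.transform import Rotation as Ro
def wrist(s,c,uv,z):
    f=210/np.tan(np.radians(c["vertical_fov"])/2);uv=np.atleast_2d(uv).astype(float)-[c["cx"],c["cy"]]
    r=np.hypot(*uv.T);th=r/f;d=np.c_[uv/np.maximum(r,1e-9)[:,None]*np.sin(th)[:,None],np.cos(th)]
    T=c["tool_from_camera"];R=Ro.from_quat(s["eef_rot"]).as_matrix()
    d=(R@T[:3,:3]@d.T).T;o=R@T[:3,3]+s["eef_pos"]
    return o+d*((z-o[2])/d[:,2:3])
def leverw(s,c):
    m=omask(c["pixels"]);m[:,:230]=0;m[:,330:]=0;m=big(m)
    v,u=np.nonzero(m);P=wrist(s,c,np.c_[u,v],.138)
    R=Ro.from_quat(s["eef_rot"]).as_matrix();return (P-s["eef_pos"])@R
E
python3 - <<'E'
from h import *
s,c=pickle.load(open("w0.pkl","rb"));L=leverw(s,c)
print(L[:,0].min(),L[:,0].max())
for a in np.arange(-.06,.03,.015):
    k=abs(L[:,0]-a)<.005;print(a,L[k,1].mean(),np.ptp(L[k,1]))
print(wrist(s,c,[[281,320]],.15))
R=Ro.from_quat(s["eef_rot"]).as_matrix();print(np.arctan2(R[1,0],-R[0,0]))
E
```

```text
-0.11059792740909036 0.02317395086256521
-0.06 0.00024780812995640666 0.021846661046932635
-0.045 -0.00024871076190415307 0.01231106720277626
-0.03 -0.00027727400603443254 0.012022285766771846
-0.015 -0.00030641885481312386 0.013237195027616847
0.0 4.834271274653521e-05 0.012304457569930975
0.015 -0.0001851977275324761 0.014313430999246196
[[0.56154618 0.13823774 0.15      ]]
0.749565473775448
```

```bash
python3 -m crank '[[[1,0,0,0.03,0],[1,0,0,0.06,0],[1,0,0,0.09,0],[1,0,0,0.108,0],[1,0,0,0.116,0],[1,0,0,0.116,0],[0,0,0,0.116,0],[0,0,0,0.116,0],[0,0,0,0.116,0],[0,0,0,0.116,0],[0,0,0,0.116,0],[0,0,0,0.116,0]]]' 70
python3 -m crank '[[[0,0,0,0,0],[0,0,0,0,0],[0,0,0,0,0],[0,0,0,0,0]]]' 70
```

```text
clock: 2.4
eef_pos: [0.4977, 0.1964, 0.116]
eef_rot: [0.367, 0.93, 0.001, 0.0]
ft_force: [-2.4, 1.3, 7.5]
opening: 0.0128
grasp_force: 65.3
clock: 2.73
eef_pos: [0.4978, 0.1965, 0.116]
eef_rot: [0.367, 0.93, 0.001, 0.0]
ft_force: [0.2, 1.0, 5.5]
opening: 0.0126
grasp_force: 68.6
```

```bash
python3 -m crank '[[[0,0,0,-0.003,0],[0,0,0,-0.006,0],[0,0,0,-0.009,0],[0,0,0,-0.01,0],[0,0,0,-0.01,0],[0,0,0,-0.01,0]]]'
```

```text
clock: 3.23
eef_pos: [0.4972, 0.1956, 0.1234]
eef_rot: [0.366, 0.931, -0.001, 0.0]
ft_force: [5.4, 1.5, -11.1]
opening: 0.0127
grasp_force: 68.3
```

```bash
python3 -m crank '[[[0,0,0,-0.002,0],[0,0,0,-0.002,0],[0,0,-0.0052,-0.002,-3],[0,-0.0005,-0.0105,-0.002,-6],[0,-0.0005,-0.0105,-0.002,-6]]]'
```

```text
clock: 3.65
eef_pos: [0.4903, 0.1872, 0.1254]
eef_rot: [0.316, 0.949, -0.001, 0.0]
ft_force: [6.9, 1.6, -12.2]
opening: 0.013
grasp_force: 68.5
```

```bash
cat > n.py <<'E'
from h import *
def needle(c,save=None):
    yaw=-0.1236;hub=np.array([.5707,.1283]);ex=np.array([np.cos(yaw),np.sin(yaw),0]);ey=np.array([-np.sin(yaw),np.cos(yaw),0]);ez=np.array([0,0,1.])
    a=np.radians(35);n=np.sin(a)*ex+np.cos(a)*ez;up=-np.cos(a)*ex+np.sin(a)*ez;rt=ey
    # dial centre pixel: hub of the needle seen in first top view
    K,R,t=cam(c);o=-R.T@t
    px=np.array([257,94])/4+[170-.375,140-.375]
    C=onplane(c,px,.108)[0]
    N=600;g=(np.arange(N)-N/2)/N*.09
    X,Y=np.meshgrid(g,-g);W=C+X[...,None]*rt+Y[...,None]*up
    q=(W@R.T+t)@K.T;q=(q[...,:2]/q[...,2:]).astype(np.float32)
    im=cv2.remap(c["pixels"],q[...,0],q[...,1],cv2.INTER_CUBIC)
    v=im.max(2).astype(float)
    th=np.radians(np.arange(0,360,1));rs=np.linspace(.010,.026,30)
    sx=(N/2+rs[:,None]*np.sin(th)/.09*N).astype(int);sy=(N/2-rs[:,None]*np.cos(th)/.09*N).astype(int)
    prof=v[sy,sx].mean(0);prof=cv2.GaussianBlur(np.r_[prof,prof,prof].reshape(1,-1),(0,0),4)[0,360:720]
    i=prof.argmin();ang=np.radians((i+135)%360)
    if save: cv2.imwrite(save,im)
    return ang,prof.min(),np.median(prof)
if __name__=="__main__":
    import sys
    from station import ctrl
    c=pickle.load(open("top0.pkl","rb"));print(needle(c,"pics/d0.png"))
    c=ctrl.capture("top");cv2.imwrite("pics/t.png",c["pixels"]);print(needle(c,"pics/d.png"))
    cv2.imwrite("pics/dd.png",np.hstack([cv2.resize(cv2.imread(f),(380,380)) for f in("pics/d0.png","pics/d.png")]))
E
python3 n.py
```

```text
(np.float64(0.29670597283903605), np.float64(54.61422272231926), np.float64(109.65005167942962))
(np.float64(0.29670597283903605), np.float64(59.307284538917735), np.float64(118.98027358882062))
```

View pics/dd.png

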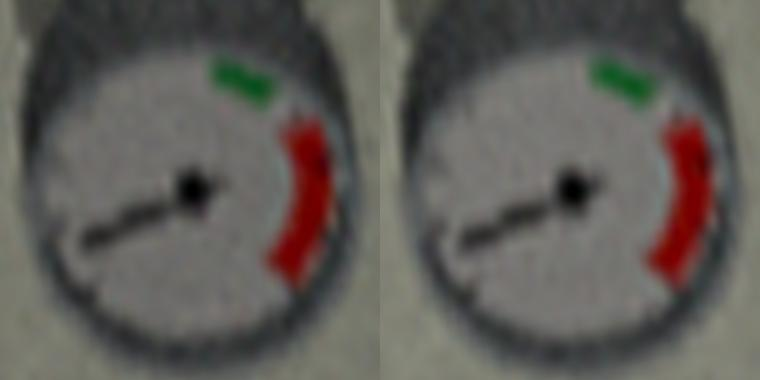

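The rectified dial puts the needle at ~0.3 both before and after, so the spindle stayed put while the lever swung freely. Swinging back the rest of the way, to 72° (4 serrations).

```bash
python3 -m crank '[[[0,-0.0005,-0.0105,0,-6],[0,-0.0022,-0.0208,0,-12],[0,-0.0049,-0.0309,0,-18],[0,-0.0086,-0.0407,0,-24],[0,-0.0134,-0.05,0,-30],[0,-0.0191,-0.0588,0,-36],[0,-0.0257,-0.0669,0,-42],[0,-0.0331,-0.0743,0,-48],[0,-0.0412,-0.0809,0,-54],[0,-0.05,-0.0866,0,-60],[0,-0.0593,-0.0914,0,-66],[0,-0.0593,-0.0914,0,-66]]]'
python3 -m crank '[[[0,0,0,0,0],[0,0,0,0,0]]]'
python3 - <<'E'
from station import ctrl
from h import *
s=ctrl.get_state();R=Ro.from_quat(s["eef_rot"]).as_matrix();d=s["eef_pos"][:2]-[.5705,.1284]
print(np.arctan2(R[1,0],-R[0,0]),np.arctan2(d[1],-d[0]),np.linalg.norm(d),R.T@s["ft_force"])
E
python3 n.py
```

```text
clock: 4.7
eef_pos: [0.4842, 0.08, 0.1265]
eef_rot: [-0.252, 0.968, 0.001, 0.002]
ft_force: [6.3, 7.3, -12.7]
opening: 0.0128
grasp_force: 68.5
clock: 4.87
eef_pos: [0.4837, 0.0808, 0.1263]
eef_rot: [-0.25, 0.968, 0.001, 0.001]
ft_force: [8.1, 4.0, -12.2]
opening: 0.0129
grasp_force: 68.6
-0.5054294010761211 -0.5015845362318179 0.0989451090338382 [-8.99995972 -0.46931925 12.24122358]
(np.float64(0.29670597283903605), np.float64(54.61422272231926), np.float64(109.65005167942962))
(np.float64(0.29670597283903605), np.float64(57.42015438969522), np.float64(115.37089188421584))
```

```bash
python3 -m crank '[[[0,0,0,0.004,0],[0,0,0,0.008,0],[0,0,0,0.012,0],[0,0,0,0.012,0],[0,0,0,0.012,0]]]'
```

```text
clock: 5.33
eef_pos: [0.4838, 0.0805, 0.1161]
eef_rot: [-0.25, 0.968, 0.0, 0.001]
ft_force: [2.6, 3.0, -0.7]
opening: 0.0128
grasp_force: 70.4
```

```bash
python3 -m crank '[[[0,-0.0005,0.0105,0,6],[0,-0.0022,0.0208,0,12],[0,-0.0049,0.0309,0,18],[0,-0.0086,0.0407,0,24],[0,-0.0134,0.05,0,30],[0,-0.0134,0.05,0,30]]]'
python3 - <<'E'
from station import ctrl
from h import *
s=ctrl.get_state();R=Ro.from_quat(s["eef_rot"]).as_matrix();d=s["eef_pos"][:2]-[.5705,.1284]
print(np.arctan2(R[1,0],-R[0,0]),np.arctan2(d[1],-d[0]),np.linalg.norm(d),R.T@s["ft_force"])
E
python3 n.py
```

```text
clock: 5.83
eef_pos: [0.4712, 0.1304, 0.116]
eef_rot: [0.009, 1.0, -0.0, 0.001]
ft_force: [3.0, -2.1, 3.2]
opening: 0.0125
grasp_force: 70.9
0.0183163412047518 0.019775572921718557 0.09928002000381068 [-3.09429704 -2.09360377 -3.22296519]
(np.float64(0.29670597283903605), np.float64(54.61422272231926), np.float64(109.65005167942962))
(np.float64(0.8552113334772214), np.float64(64.40014353155776), np.float64(116.27332635859548))
```

```bash
python3 -m crank '[[[0,-0.0005,0.0105,0,6],[0,-0.0022,0.0208,0,12],[0,-0.0049,0.0309,0,18],[0,-0.0086,0.0407,0,24],[0,-0.0134,0.05,0,30],[0,-0.0191,0.0588,0,36],[0,-0.0257,0.0669,0,42],[0,-0.0257,0.0669,0,42]]]'
python3 n.py
python3 -m crank '[[[0,0,0,-0.004,0],[0,0,0,-0.008,0],[0,0,0,-0.012,0],[0,0,0,-0.012,0],[0,0,0,-0.012,0]]]'
```

```text
clock: 6.55
eef_pos: [0.4975, 0.1962, 0.116]
eef_rot: [0.367, 0.93, -0.001, -0.0]
ft_force: [-2.0, -1.3, 8.7]
opening: 0.0127
grasp_force: 71.6
(np.float64(0.29670597283903605), np.float64(54.61422272231926), np.float64(109.65005167942962))
(np.float64(1.7627825445142729), np.float64(63.532779190477584), np.float64(118.47363658399735))
clock: 7.02
eef_pos: [0.4969, 0.1953, 0.1254]
eef_rot: [0.366, 0.931, -0.001, -0.0]
ft_force: [6.0, 2.6, -12.1]
opening: 0.0126
grasp_force: 69.7
```

```bash
python3 -m crank '[[[0,-0.0005,-0.0105,0,-6],[0,-0.0022,-0.0208,0,-12],[0,-0.0049,-0.0309,0,-18],[0,-0.0086,-0.0407,0,-24],[0,-0.0134,-0.05,0,-30],[0,-0.0191,-0.0588,0,-36],[0,-0.0257,-0.0669,0,-42],[0,-0.0331,-0.0743,0,-48],[0,-0.0412,-0.0809,0,-54],[0,-0.0412,-0.0809,0,-54],[0,-0.0412,-0.0809,0,-54]]]'
python3 -m crank '[[[0,0,0,0.004,0],[0,0,0,0.008,0],[0,0,0,0.012,0],[0,0,0,0.012,0],[0,0,0,0.012,0]]]'
python3 n.py
```

```text
clock: 7.93
eef_pos: [0.4733, 0.1093, 0.1264]
eef_rot: [-0.096, 0.995, 0.001, 0.002]
ft_force: [9.5, 3.4, -12.1]
opening: 0.0126
grasp_force: 69.5
clock: 8.35
eef_pos: [0.4733, 0.1086, 0.116]
eef_rot: [-0.096, 0.995, 0.0, 0.001]
ft_force: [4.6, 0.8, -0.1]
opening: 0.0125
grasp_force: 71.5
(np.float64(0.29670597283903605), np.float64(54.61422272231926), np.float64(109.65005167942962))
(np.float64(1.7627825445142729), np.float64(60.37989048182884), np.float64(115.0866078770383))
```

Seated again with the needle unchanged. I'll tighten 42°, then check.

```bash
python3 -m crank '[[[0,-0.0005,0.0105,0,6],[0,-0.0022,0.0208,0,12],[0,-0.0049,0.0309,0,18],[0,-0.0086,0.0407,0,24],[0,-0.0134,0.05,0,30],[0,-0.0191,0.0588,0,36],[0,-0.0257,0.0669,0,42],[0,-0.0257,0.0669,0,42]]]'
python3 n.py
```

```text
clock: 9.07
eef_pos: [0.4851, 0.1795, 0.1159]
eef_rot: [0.268, 0.963, -0.001, 0.0]
ft_force: [0.3, -3.0, 8.6]
opening: 0.0126
grasp_force: 72.6
(np.float64(0.29670597283903605), np.float64(54.61422272231926), np.float64(109.65005167942962))
(np.float64(2.670353755551324), np.float64(61.259485129036435), np.float64(118.05172817024754))
```

```bash
python3 -m crank '[[[0,0,0.006,0,3.5],[0,-0.0007,0.012,0,7],[0,-0.0007,0.012,0,7],[0,-0.0007,0.012,0,7]]]'
python3 n.py
python3 -m crank '[[[0.6,0,0,0,0],[0.6,0,0,0,0],[0.6,0,0,0,0],[0.6,0,0,0,0],[0.6,0,0,-0.02,0],[0.6,0,0,-0.05,0],[0.6,0,0,-0.08,0],[0.6,0,0,-0.11,0],[0.6,0,0,-0.116,0],[0.6,0,0,-0.116,0],[0.6,0,0,-0.116,0]]]'
python3 n.py
python3 - <<'E'
from station import ctrl
from h import *
s=ctrl.get_state();c=ctrl.capture("wrist");cv2.imwrite("pics/w1.png",c["pixels"])
s0,c0=pickle.load(open("w0.pkl","rb"))
for a,b in((s0,c0),(s,c)):
    L=leverw(a,b);k=(L[:,0]>-.05)&(L[:,0]<.015);print(L[:,0].min(),L[:,0].max(),L[k,1].mean(),cv2.minAreaRect(L[k,:2].astype(np.float32)*1000))
c=ctrl.capture("top");cv2.imwrite("pics/t1.png",np.vstack([cv2.resize(c["pixels"][130:300,70:360],None,fx=2,fy=2),]))
d=cv2.resize(cv2.imread("pics/d.png"),(240,240));w=cv2.resize(cv2.imread("pics/w1.png"),(560,420));o=np.zeros((420,800,3),np.uint8);o[:,:560]=w;o[:240,560:]=d;cv2.imwrite("pics/f.png",o)
E
```

```text
clock: 9.45
eef_pos: [0.4912, 0.1887, 0.116]
eef_rot: [0.324, 0.946, -0.0, -0.0]
ft_force: [-0.2, -0.7, 6.1]
opening: 0.0126
grasp_force: 72.4
(np.float64(0.29670597283903605), np.float64(54.61422272231926), np.float64(109.65005167942962))
(np.float64(2.827433388230814), np.float64(64.07244361990297), np.float64(118.4210093709154))
clock: 10.42
eef_pos: [0.491, 0.1893, 0.2307]
eef_rot: [0.326, 0.945, -0.0, -0.0]
ft_force: [0.0, -0.5, -0.5]
opening: 0.0511
grasp_force: 0.0
(np.float64(0.29670597283903605), np.float64(54.61422272231926), np.float64(109.65005167942962))
(np.float64(2.827433388230814), np.float64(65.60644554516394), np.float64(121.14542088961366))
-0.11059792740909036 0.02317395086256521 -0.00016676098235794616 ((-17.490028381347656, -0.27502012252807617), (14.311383247375488, 64.3582534790039), 89.84693145751953)
-0.1096240474591975 0.022689774040523615 -0.006906527250947129 ((-17.448009490966797, -6.77011775970459), (14.362993240356445, 66.77153778076172), 83.77458190917969)
```

View pics/f.png

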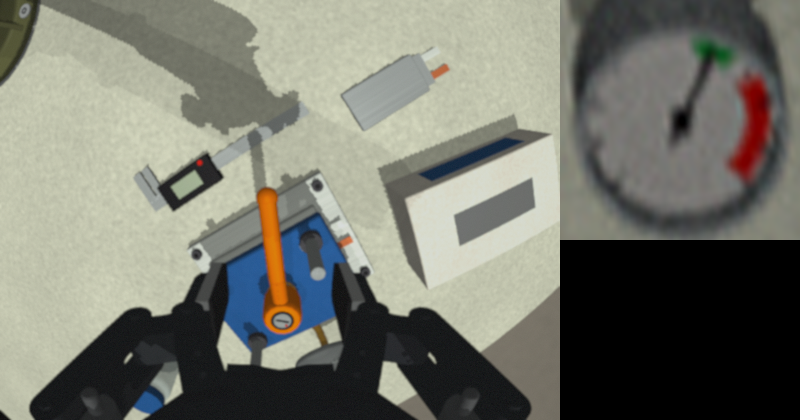

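The needle is mid-green and the bystanders look untouched. But the lever now sits ~0.1 rad off the released jaw direction, so I need to check that it is really seated.

```bash
python3 -m crank '[[[1,0,0,0,0],[1,0,0,0,0],[1,0,0,0,0],[1,0,0,0,0],[1,0,0,0,0],[1,0,0,0,0]]]'
python3 n.py
python3 - <<'E'
from station import ctrl
from h import *
s=ctrl.get_state();c=ctrl.capture("wrist");pickle.dump((s,c),open("w2.pkl","wb"))
s0,c0=pickle.load(open("w0.pkl","rb"))
for a,b in((s0,c0),(s,c)):
    R=Ro.from_quat(a["eef_rot"]).as_matrix()
    L=leverw(a,b);W=(L@R.T+a["eef_pos"])[:,:2]
    k=(L[:,0]>-.05)&(L[:,0]<.015);X=W[k];w,V=np.linalg.eigh(np.cov(X.T));d=V[:,1]*-np.sign(V[0,1])
    print("tool",np.arctan2(R[1,0],-R[0,0]),"lever ang",np.arctan2(d[1],-d[0]),"width",np.sqrt(12*w[0]),"maxr",np.linalg.norm(W-[.5705,.1284],axis=1).max(),"perp",(X.mean(0)-[.5705,.1284])@[d[1],-d[0]])
c=ctrl.capture("side");c0=pickle.load(open("side0.pkl","rb"))
f=lambda p:cv2.resize(p[160:260,195:330],None,fx=3,fy=3,interpolation=cv2.INTER_CUBIC)
cv2.imwrite("pics/s1.png",np.hstack([f(c0["pixels"]),f(c["pixels"])])[:,:800])
E
```

```text
clock: 11.07
eef_pos: [0.4914, 0.1894, 0.2313]
eef_rot: [0.326, 0.945, 0.0, 0.0]
ft_force: [0.5, -0.5, 0.0]
opening: 0.0852
grasp_force: 0.0
(np.float64(0.29670597283903605), np.float64(54.61422272231926), np.float64(109.65005167942962))
(np.float64(2.827433388230814), np.float64(66.2384207465054), np.float64(121.81892790781887))
tool 0.749565473775448 lever ang 0.7547098492578899 width 0.013036589080125853 maxr 0.12428137583647404 perp -0.0006145032077310137
tool 0.6635480241605491 lever ang 0.551450995663586 width 0.013223974097097827 maxr 0.12380564472033984 perp 0.0009621887326937258
```

View pics/s1.png

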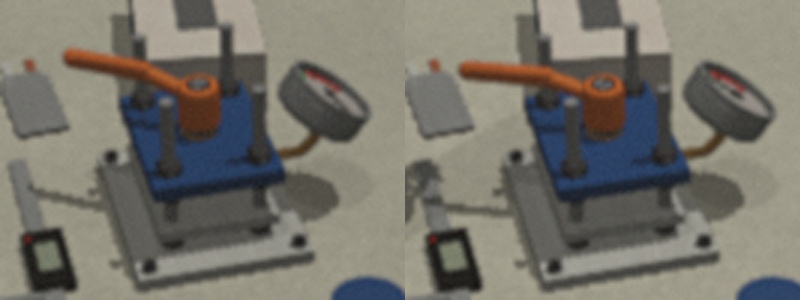

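```bash
python3 - <<'E'
from station import ctrl
from h import *
c0=pickle.load(open("side0.pkl","rb"));c1=ctrl.capture("side")
K,R,t=cam(c0)
for z in(.142,.148,.16,.166):
    p=K@(R@np.array([.5705,.1284,z])+t);print(z,p[:2]/p[2])
f=lambda c:np.float32(cv2.resize(c["pixels"],None,fx=8,fy=8,interpolation=cv2.INTER_CUBIC))
a,b=f(c0),f(c1)
def sh(x0,x1,y0,y1,n):
    T=a[y0*8:y1*8,x0*8:x1*8];S=b[y0*8-40:y1*8+40,x0*8-40:x1*8+40]
    r=cv2.matchTemplate(S,T,cv2.TM_CCOEFF_NORMED);_,m,_,l=cv2.minMaxLoc(r);print(n,m,(l[0]-40)/8,(l[1]-40)/8)
sh(258,271,183,196,"hub top");sh(256,271,194,208,"hub skirt");sh(246,256,190,215,"column")
for c in(c0,c1):
    m=big(omask(c["pixels"])&np.pad(np.full((60,80),255,np.uint8),((165,195),(205,275))));v,u=np.nonzero(m)
    k=u>=257;print("hub rows",v[k].min(),v[k].max(),v[k].mean(),k.sum(), "tip",u.min(),v[u<u.min()+5].mean())
    # predicted tip rows for lever angle
for ang in(.753,.552,.65):
  for z in(.134,.140):
    X=np.array([.5705-.118*np.cos(ang),.1284+.118*np.sin(ang),z]);p=K@(R@X+t);print(ang,z,p[:2]/p[2])
E
```

```text
0.142 [261.01112071 184.81465128]
0.148 [260.9461383  182.73418644]
0.16 [260.81517357 178.54124367]
0.166 [260.7491861 176.4286011]
hub top 0.9809510111808777 -0.125 0.0
hub skirt 0.9899111986160278 -0.125 0.0
column 0.9584421515464783 0.0 0.375
hub rows 186 195 190.50877192982455 57 tip 217 178.33333333333334
hub rows 185 201 191.8082191780822 73 tip 214 182.41176470588235
0.753 0.134 [218.42649714 179.25391885]
0.753 0.14 [218.25795848 177.22076634]
0.552 0.134 [215.09511274 183.8741867 ]
0.552 0.14 [214.91578596 181.82345641]
0.65 0.134 [216.51075401 181.57524173]
0.65 0.14 [216.33622197 179.53322615]
```

```bash
python3 -m crank '[[[0,0,-0.006,0,-3.2],[0,-0.0006,-0.0111,0,-6.4],[0,-0.0006,-0.0111,0.03,-6.4],[0,-0.0006,-0.0111,0.06,-6.4],[0,-0.0006,-0.0111,0.075,-6.4],[0,-0.0006,-0.0111,0.075,-6.4],[0,-0.0006,-0.0111,0.075,-6.4],[0,-0.0006,-0.0111,0.075,-6.4],[0,-0.0006,-0.0111,0.075,-6.4],[0,-0.0006,-0.0111,0.08,-6.4],[0,-0.0006,-0.0111,0.082,-6.4],[0,-0.0006,-0.0111,0.082,-6.4]]]' 20
for i in 1 2 ; do python3 -m crank '[[[0,0,0,0.0015,0],[0,0,0,0.003,0],[0,0,0,0.003,0],[0,0,0,0.003,0]]]';done
```

```text
clock: 12.27
eef_pos: [0.4849, 0.1802, 0.1492]
eef_rot: [0.272, 0.962, -0.0, -0.0]
ft_force: [-0.6, 0.6, 0.6]
opening: 0.0
grasp_force: 0.0
clock: 12.6
eef_pos: [0.485, 0.1802, 0.1462]
eef_rot: [0.272, 0.962, -0.0, -0.0]
ft_force: [-0.1, 0.2, -0.3]
opening: 0.0
grasp_force: 0.0
clock: 12.93
eef_pos: [0.485, 0.1802, 0.1432]
eef_rot: [0.272, 0.962, -0.0, -0.0]
ft_force: [-0.4, -0.1, -0.4]
opening: -0.0002
grasp_force: 0.0
```

```bash
python3 -m crank '[[[0,0,0,0.0005,0],[0,0,0,0.001,0],[0,0,0,0.001,0]]]'; python3 -m crank '[[[0,0,0,0.0005,0],[0,0,0,0.001,0],[0,0,0,0.001,0]]]';python3 -m crank '[[[0,0,0,0.0005,0],[0,0,0,0.001,0],[0,0,0,0.001,0]]]'
```

```text
clock: 13.18
eef_pos: [0.485, 0.1802, 0.1423]
eef_rot: [0.272, 0.962, 0.0, -0.0]
ft_force: [0.5, -0.0, -0.2]
opening: -0.0
grasp_force: 0.0
clock: 13.43
eef_pos: [0.4854, 0.1807, 0.142]
eef_rot: [0.272, 0.962, 0.001, 0.0]
ft_force: [0.2, 0.2, 4.7]
opening: 0.0002
grasp_force: 2.0
clock: 13.68
eef_pos: [0.4857, 0.1813, 0.1419]
eef_rot: [0.272, 0.962, 0.001, 0.001]
ft_force: [-2.6, 0.9, 8.5]
opening: 0.0001
grasp_force: 4.3
```

Contact at z = 0.142, which is the arm's top when the lever is fully down. I'll retreat, recheck the needle and hand in.

```bash
python3 -m crank '[[[0,0,0,-0.02,0],[0,0,0,-0.05,0],[0,0,0,-0.08,0],[0,0,0,-0.09,0],[0,0,0,-0.09,0],[0,0,0,-0.09,0]]]'; python3 n.py; python3 -c "
from station import ctrl
print(ctrl.job_done())"
```

```text
clock: 14.18
eef_pos: [0.485, 0.1801, 0.2298]
eef_rot: [0.272, 0.962, -0.0, 0.0]
ft_force: [-0.3, -0.0, -1.0]
opening: -0.0004
grasp_force: 0.0
(np.float64(0.29670597283903605), np.float64(54.61422272231926), np.float64(109.65005167942962))
(np.float64(2.827433388230814), np.float64(65.50173193781805), np.float64(120.03896471314722))
the job is handed in; nothing more can be done
None
```

Job handed in at about 14 s: the needle reads about 2.83 rad (green band 2.52–3.12), a touch test found the lever fully down, the robot is clear, and the jar, glove box, spare cell and caliper looked undisturbed; no verdict came back, and the lever shifted about 0.1 rad when released without moving the needle, which I could not explain.

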